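# Set the telescopic leg of a display stand and hold it with its cam lever shut

### The arm

A 6-joint arm with a two-finger parallel gripper is mounted at the origin on the work surface. World frame = base frame: x ahead of the robot, y to its left, z up, the work surface at z = 0. Lengths are in m, angles in degrees, forces in N, time in s.
With the tool pointing down it reaches from about 0.3 to 0.75 m from the base axis. Payload 8.5 kg.
Tool frame: the origin (TCP) lies midway between the tips of the shut fingers; the grasp point (between the pads) lies 19 mm behind it; z points along the fingers, y is the direction in which the jaws open and shut (so a half turn about z gives the same grasp; the last joint's range is limited). The gripper opens to 85 mm and grips with 20 to 120 N. Pads are 22 mm wide; open, the fingers measure 114 mm over their backs; the gripper's body (76 mm by 85 mm) begins 54 mm behind the grasp point. The pads swing forward as they close: fully open they stand 13 mm farther back than shut.
Start: joints at [-82.924, 21.807, 74.336, -0, 83.858, -12.336], TCP at [0.183, -0.519, 0.231] pointing down, gripper open.
Joint ranges: [-178.18, 178.18], [-50.72, 133.34], [12.68, 142.11], [-81.47, 261.47], [9.98, 163.14], [-165.26, 165.26]. Speed limits (degrees/s): [136.94, 136.94, 180, 180, 180, 180].

### API

Orientations are given as a 3x3 rotation matrix whose columns are the frame's x, y, z axes.
In Python, from rig import env, viewer, ticket gives the robot as it stands. The module is installed in compiled form; this text tells all that it offers.
- The arm moves only by the shell command python3 -m pendant 'ROWS' [FORCE]. ROWS is JSON, a list of rows, each a list of 3 entries, a list of its own where there are three numbers: the shift along the world's x, y, z in mm, then the turn about the world's z in rad, then the opening, from -1 (shut) to 1 (fully open). A call has 1 to 12 rows; each row shifts and turns the pose as measured when the row begins; what a row does not reach is not made up. A row lasts 1/8 s, in which the tool goes at most 62.5 mm and 10.7 degrees, less where a joint would pass 70% of its speed; a pose out of reach is approached as far as the arm can. A call with a gripper value outside its range is refused whole. The fingers move at their own pace and stop on an object; FORCE is the grip in N (left out, the last holds). Time passes only in rows, so rows that do not move let the fingers close. It gives the time, the measured TCP pose, the force and the opening at its end, in the units of the state.
- env.observe(): the state, without advancing time (a new reading comes with each control period).
- viewer.get_image(name): name is "side" or "top" or "wrist"; returns (picture, depth): 384x512x3 uint8, red, green, blue; 384x512 float32, m along the optical axis (not along the pixel's ray), 0 where there is no reading.
- viewer.camera_params(name): a dict with "fx", "fy", "cx", "cy" (pixels), "rvec" (rotation vector, rad) and "tvec" (3), from world to camera coordinates, as OpenCV has them; the wrist camera has in their place "T_tool_cam" (4x4, takes a point from camera to tool coordinates, whose origin is the TCP and whose axes are the flange's). Camera axes: x right, y down, z forward; pixel columns grow to the right and rows downward; lengths in m; the calibration is good to about 2 mm. A picture is of the moment at which its call begins: read the wrist's pose just before it. camera_params takes no time and is no camera call.
- ticket.close_job(): hands the job in, once; it reports no verdict.
The state is a dict: "time_s": time; "q": joint angles; "qvel": joint speeds; "joint_efforts": joint torques, N m; "position": TCP position; "tool_rot": TCP orientation; "ft_force": force on the tool from outside, world axes, zero at the start; "wrist_torque": the same for the moment, N m; "grip_width": finger opening in m.
Only numpy, scipy, OpenCV 4.12 (cv2) and the standard library are available. Lean on these libraries where they do the work, as an engineer would, in place of code of your own. Each camera call takes 0.05 s, during which the arm holds its last target. There are 200 camera calls.

### The job

Reach behind the T-shaped foot bar of the sprung display-stand leg and draw the leg out until the bar lines up with the brass length pointer, with the cam lever still open. Then, keeping the leg drawn to the pointer, fold the cam lever fully shut against the leg and finish still holding leg and lever squeezed together in the gripper: do not let go, because the leg springs back in until a colleague tightens the lock screw. Do not shift the pointer, and leave the other things on the counter where they are.

Things in the scene. Friction and masses are not known exactly. Their poses are not given: they have to be found in the camera images.
- cradle: Wooden cradle fixed to the counter, base board 335 x 180 x 18 mm, carrying the telescopic leg level. Origin: on the counter under the mouth of the black collar. -x: the way the leg comes out (about towards the robot); +y: the cam lever's side; z up. Board x -140 to +195 mm; collar (50 mm wide) and dark outer tube x 0 to 195 mm, up to 105 mm high.
- leg: Sliding aluminium leg, 22 mm wide (cradle y -11 to +11), 66 to 96 mm above the counter; slides 65 mm along the cradle's -x, cannot turn. Starts fully in, 50 mm free between collar and foot bar. A spring draws it in with 3 to 4.5 N plus slight friction: it springs back when let go, and the lever alone does not lock it. Its frame: the cradle's when fully in, sliding along with it.
- foot_end (a point): On the leg's T-shaped foot bar (96 mm long, cradle y -48 to +48; 14 mm thick; 50 to 78 mm above the counter; rubber ends): point on top of the end facing the pointer (y -48), mid-thickness, 78 mm above the counter. The bar's inner face is 7 mm nearer the collar. Axes as the cradle's.
- pointer_tip (a point): Point of the brass length pointer, at cradle y -58, 78 mm above the counter, 10 mm off the foot bar's end. Leg at length: foot_end level with it along the cradle's x (leg drawn out 25 to 48 mm). Its 16 x 18 mm post (y -68 to -86, top 74 mm high; tongue to 78 mm) stands on a stiff track on the cradle. Axes as the cradle's.
- lever: Cam lever: dark steel strip 8 mm thick, 80 to 100 mm above the counter (passes over the foot bar), 105 mm long. Origin: on the counter under its upright pivot, cradle x +10, y +16 mm; own -x runs to the tip. Shut (at a stop) it lies along the leg, outer face at y +20; open, its tip stands out to +y by 0.28 to 0.40 rad. Stays where left; light friction, about 1.5 N at the tip.
- lever_tip (a point): Tip end of the cam lever, 105 mm from the pivot, at mid height (90 mm above the counter), in the middle of its thickness.
- spare_leg: Spare T-ended leg lying loose on the counter at the cradle's -y side, 150 mm long with a 96 mm crosspiece, 28 mm high. Not to be used. Origin: on its underside, 62 mm from the crosspiece.
- candle_jar: Amber candle jar, 72 mm across, 85 mm high, at the cradle's +y side; leave it. Origin: middle of its underside.
- pumpkin: White ceramic pumpkin, 92 mm across, 70 mm high, at the cradle's -y side; leave it. Origin: middle of its underside.
- screwdriver: Screwdriver lying at the cradle's +y side; leave it. Its x axis runs from handle to tip.
- cat: Black cat figurine, 64 mm across, 102 mm high, on the far left; leave it. Origin: middle of its underside.
- gift_box: Cardboard gift box 120 x 160 x 60 mm on the far right; leave it. Origin: middle of its underside.

How it is judged:
By the outcome, as a careful person would: the job done as asked, in the order asked, and still so for the second after the job is handed in, while the arm keeps its last pose, push and grip.
It also fails if it takes over 32 s, if anything falls off the work surface, if the arm or the gripper's body presses on something with over 40 N, if the wrist force passes 120 N, or if a joint passes its speed limit or range.

## Working session

There is one attempt and no reset: what is moved stays moved. The work goes in short steps, Python scripts to look and compute and a shell command to move; the robot and the scene stay as the last step left them, time stands still between calls to the robot, and variables do not carry over. Pictures are saved under pics/ and viewed, about 8 in all and at most 12, crops included, and the job is handed in when it is done.

```bash
mkdir -p pics
cat > h.py <<'E'
import numpy as np, cv2
from rig import env, viewer, ticket
def pose(name):
    p=viewer.camera_params(name)
    K=np.array([[p['fx'],0,p['cx']],[0,p['fy'],p['cy']],[0,0,1]])
    if 'rvec' in p:
        R=cv2.Rodrigues(np.array(p['rvec'],float))[0]; t=np.array(p['tvec'],float).ravel()
        return K,R.T,-R.T@t
    s=env.observe(); T=np.eye(4); T[:3,:3]=np.array(s['tool_rot']).reshape(3,3); T[:3,3]=s['position']
    M=T@np.array(p['T_tool_cam']).reshape(4,4); return K,M[:3,:3],M[:3,3]
def snap(name,f):
    P=pose(name); im,d=viewer.get_image(name); np.savez(f'pics/{f}.npz',im=im,d=d,K=P[0],R=P[1],c=P[2])
    cv2.imwrite(f'pics/{f}.png',im[:,:,::-1]); return im,d,P
def load(f):
    z=np.load(f'pics/{f}.npz'); return z['im'],z['d'],(z['K'],z['R'],z['c'])
def onz(P,u,v,z):
    K,R,c=P; r=R@np.linalg.solve(K,[u,v,1]); return c+r*(z-c[2])/r[2]
def dep(P,u,v,d):
    K,R,c=P; return c+R@(np.linalg.solve(K,[u,v,1])*d)
def cloud(f):
    im,d,(K,R,c)=load(f); v,u=np.mgrid[:d.shape[0],:d.shape[1]]
    X=np.stack([(u-K[0,2])/K[0,0]*d,(v-K[1,2])/K[1,1]*d,d],-1)@R.T+c; X[d==0]=np.nan; return X,im
E
python3 - <<'E'
from h import *
s=env.observe(); print(s['time_s'],s['position'],s['tool_rot'],s['grip_width'])
a=snap('top','t0'); b=snap('side','s0'); print(a[2][2],b[2][2])
E
```

```text
0.0 [ 0.18273954 -0.51843847  0.23070633] [[ 9.43162727e-01  3.32331201e-01 -2.09101782e-04]
 [ 3.32331144e-01 -9.43161651e-01  1.45291379e-03]
 [ 2.85631803e-04 -1.43982517e-03 -9.99998923e-01]] 0.08530174705504932
[ 0.3935232  -0.01730633  1.79163833] [-0.17924472  0.74683899  1.00553616]
```

View pics/t0.png

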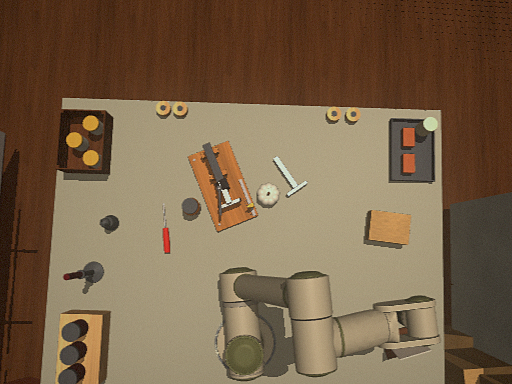

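View pics/s0.png

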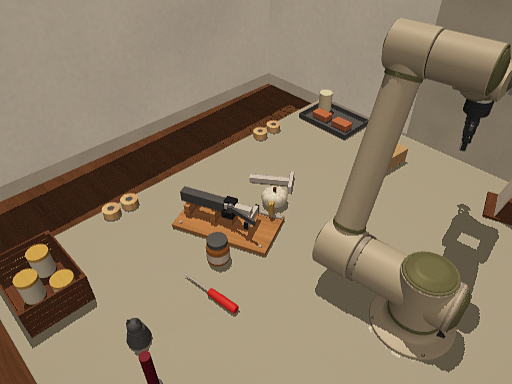

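The top view shows the cradle board around (223,186), foot bar near (230,204), lever to its left at about (221,185), pumpkin (268,194) and jar (190,206). The side view shows the same, with the jar at (217,248). Next I measure the cradle frame.

Run:
```python
from h import *
X,im=cloud('t0')
hsv=cv2.cvtColor(im,cv2.COLOR_RGB2HSV)
roi=np.zeros(im.shape[:2],bool); roi[135:240,180:262]=1
m=roi&(hsv[...,0]<18)&(hsv[...,1]>110)&(hsv[...,2]>60)&(abs(X[...,2]-.018)<.015)
pts=np.array([onz((load('t0')[2]),u,v,.018)[:2] for v,u in np.argwhere(m)])
r=cv2.minAreaRect((pts*1000).astype(np.float32)); print(r, cv2.boxPoints(r).round())
# high things on cradle
h=roi&(X[...,2]>.06)&(X[...,2]<.13)
for v,u in np.argwhere(h)[::12]: print(u,v,(X[v,u]*1000).round().astype(int),im[v,u],end=' | ')
s=load('t0')[0][130:245,180:310]; cv2.imwrite('pics/t0c.png',cv2.resize(s[:,:,::-1],None,fx=6,fy=5,interpolation=cv2.INTER_CUBIC))
```

```text
((619.3955688476562, 123.17127990722656), (333.8627624511719, 208.98423767089844), 23.518573760986328) [[425. 152.]
 [508. -39.]
 [814.  94.]
 [731. 286.]]
206 143 [780 174  99] [124 113  91] | 204 145 [771 181 106] [93 88 81] | 207 146 [768 169 104] [99 91 86] | 203 148 [760 185 100] [129 120 100] | 205 149 [756 177  99] [87 84 77] | 207 150 [754 170  93] [91 90 82] | 208 151 [748 165 102] [95 89 80] | 211 152 [745 153  98] [95 89 84] | 211 153 [743 154  90] [99 89 82] | 210 154 [737 157 102] [98 91 84] | 210 155 [733 157  99] [95 90 82] | 213 156 [729 144 102] [99 93 84] | 208 158 [720 164 101] [93 89 81] | 212 159 [717 148 102] [97 91 84] | 216 160 [715 133  93] [117  93  79] | 211 162 [704 151 106] [97 87 83] | 215 163 [702 136  99] [94 87 82] | 210 165 [694 155  94] [80 75 69] | 213 166 [690 143  97] [93 87 80] | 217 167 [686 127 101] [96 93 81] | 212 169 [678 147  97] [87 78 69] | 216 170 [675 131  97] [93 86 79] | 216 171 [671 131  98] [93 86 77] | 219 172 [667 119 100] [96 85 78] | 219 173 [663 119  98] [97 90 80] | 217 174 [658 126 102] [95 87 81] | 217 175 [654 126 105] [92
[... 1183 characters left out ...]
] [86 79 66] | 234 203 [550  57  68] [77 70 65] | 190 204 [540 230  74] [90 85 76] | 224 204 [544  96  76] [224 227 213] | 252 204 [547 -14  76] [217 193  68] | 192 205 [535 219  90] [97 90 85] | 224 205 [540  95  80] [216 214 193] | 181 206 [530 263  82] [148 136 110] | 193 206 [532 217  75] [91 86 78] | 224 206 [536  96  72] [221 225 210] | 182 207 [526 258  90] [107 100  93] | 194 207 [528 212  85] [95 90 84] | 182 208 [522 259  85] [104  96  84] | 194 208 [524 212  82] [94 91 84] | 185 209 [519 247  79] [95 91 85] | 197 209 [522 203  64] [99 65 42] | 192 210 [515 218  93] [94 89 81] | 189 211 [511 231  86] [98 89 83] | 188 212 [508 235  81] [96 93 82] | 191 213 [504 224  77] [62 61 56] |
```

View pics/t0c.png

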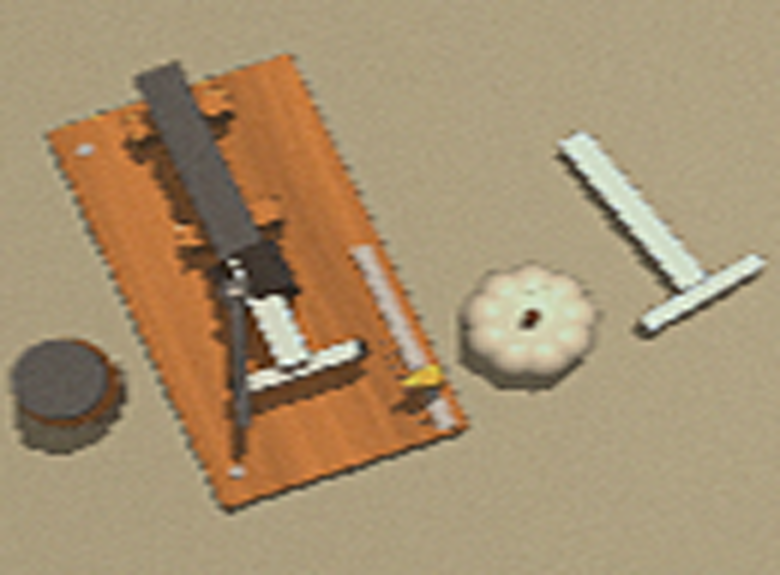

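```bash
python3 -m pendant '[[[32,52,4],0.006,1],[[32,52,4],0.006,1],[[32,52,4],0.006,1],[[32,52,4],0.006,1],[[32,52,4],0.006,1],[[32,52,4],0.006,1],[[32,52,4],0.006,1],[[32,52,4],0.006,1],[[32,52,4],0.006,1],[[32,52,4],0.006,1],[[32,52,4],0.006,1],[[29,52,4],0.006,1]]'
python3 - <<'E'
from h import *
im,d,P=snap('wrist','w1'); print(P[2],P[1].round(2).tolist(),P[0][0,0]); print(env.observe()['position'])
E
```

```text
time_s: 1.6
position: [0.5669, 0.1208, 0.2763]
tool_rot: [[0.919, 0.395, -0.003], [0.395, -0.919, 0.005], [-0.001, -0.005, -1.0]]
ft_force: [0.6, -0.7, 0.5]
grip_width: 0.0854
[0.64059921 0.15072057 0.41857783] [[0.39, -0.87, -0.29], [-0.92, -0.38, -0.12], [-0.0, 0.31, -0.95]] 326.3102123922502
[0.56862132 0.12636873 0.27585836]
```

View pics/w1.png

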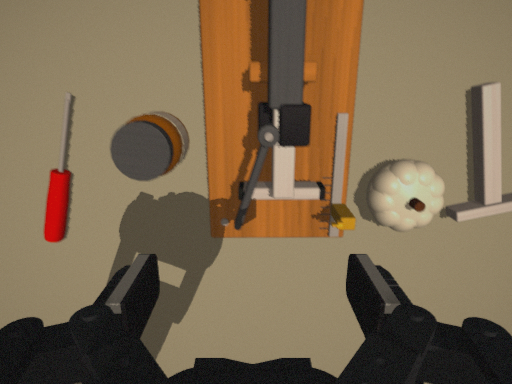

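The wrist view shows the bar spanning (240..325, ~190), the pointer at about (335,215), the lever from its pivot (268,135) to its tip (239,225), and the collar mouth at row ~145. I'll crop and measure.

Run:
```python
from h import *
X,im=cloud('w1'); P=load('w1')[2]
# outer tube / board axis from edges: leg bright pixels
g=im.astype(int)
for v in (155,165,172):
    row=g[v,262:305].min(1); u=np.where(row>120)[0]+262; print('leg',v,u.min(),u.max(),onz(P,u.min(),v,.096).round(4),onz(P,u.max(),v,.096).round(4))
for v in (20,60,90):
    row=X[v,255:320,2]; u=np.where(row>.085)[0]+255; print('tube',v,u.min(),u.max(),onz(P,(u.min()+u.max())/2,v,.105).round(4), np.nanmedian(row[row>.085]).round(3))
for n,(u,v) in dict(bar=(305,190),legm=(283,165),tip=(241,222),lev=(255,175),ptr=(340,214),piv=(268,135),fend=(322,191)).items(): print(n,X[v,u].round(4))
cv2.imwrite('pics/w1c.png',cv2.resize(im[125:240,225:360,::-1],None,fx=5.8,fy=5,interpolation=cv2.INTER_CUBIC))
```

```text
leg 155 274 294 [0.5873 0.1057 0.096 ] [0.5952 0.0873 0.096 ]
leg 165 274 293 [0.5779 0.1015 0.096 ] [0.5855 0.0838 0.096 ]
leg 172 274 293 [0.5712 0.0985 0.096 ] [0.5789 0.0807 0.096 ]
tube 20 270 306 [0.701  0.1447 0.105 ] 0.102
tube 60 270 305 [0.6718 0.1315 0.105 ] 0.102
tube 90 270 303 [0.6483 0.1214 0.105 ] 0.102
bar [0.5621 0.0558 0.0773]
legm [0.5815 0.0931 0.0961]
tip [0.5082 0.1085 0.0992]
lev [0.5614 0.1153 0.0987]
ptr [5.479e-01 3.000e-04 6.090e-02]
piv [0.6041 0.1202 0.1044]
fend [0.5686 0.0384 0.0782]
```

View pics/w1c.png

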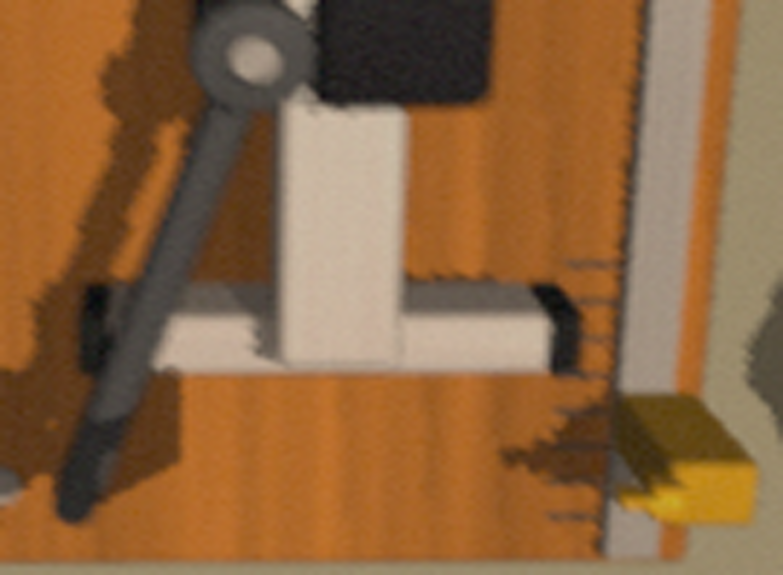

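Run:
```python
from h import *
P=load('w1')[2]
# two-view check for height: top view pixel of pointer tip & bar end
a=onz(P,331.9,225,.078); b=onz(P,324.5,193.6,.078); c0=onz(P,280,187.8,.078)
l=onz(P,283.7,160,.096)
tip=onz(P,225+75/5.8,125+515/5,.09); piv=onz(P,225+255/5.8,125+58/5,.104)
ang=np.arctan2(l[1]-.1447,l[0]-.701);
t=[onz(P,288,20,.105),onz(P,283.5,172,.096)]
e=(t[0]-t[1])[:2]; print('axis deg',np.degrees(np.arctan2(e[1],e[0])))
th=np.radians(23.5); ex=np.array([np.cos(th),np.sin(th)]); ey=np.array([-ex[1],ex[0]])
lc=l[:2]
f=lambda p:(((p[:2]-b[:2])@ex*1000-57).round(1),((p[:2]-lc)@ey*1000).round(1))
for n,p in dict(ptr=a,fend=b,leg=l,tip=tip,piv=piv,colm=onz(P,300,125+104/5,.105)).items(): print(n,p.round(4),f(p))
print('origin', b[:2]+ex*.057+ey*.048, 'from legline', lc-ey*0)
T,Tp=load('t0')[0],load('t0')[2]
for p in (a,b,c0,tip): 
    q=Tp[0]@(Tp[1].T@(p-Tp[2])); print('top px',(q[:2]/q[2]).round(1))
```

```text
axis deg 23.632063905022804
ptr [0.5368 0.0096 0.078 ] (np.float64(-94.6), np.float64(-58.2))
fend [0.567  0.0345 0.078 ] (np.float64(-57.0), np.float64(-47.4))
leg [0.5865 0.0946 0.096 ] (np.float64(-15.1), np.float64(0.0))
tip [0.4964 0.1077 0.09  ] (np.float64(-92.5), np.float64(47.9))
piv [0.603  0.1187 0.104 ] (np.float64(9.6), np.float64(15.5))
colm [0.6069 0.0877 0.105 ] (np.float64(0.8), np.float64(-14.6))
origin [0.6001226  0.10120981] from legline [0.58646014 0.09464965]
top px [245.9 206.4]
top px [239.8 198.6]
top px [227.6 201.6]
top px [220.3 215.7]
```

Leg, lever and pointer agree with the text. The draw needed is about 37.6 mm, the origin is at about (600,101) mm and the yaw is 23.6°. I'm descending behind the bar, with the lever between the fingers.

```bash
python3 -m pendant '[[[-6,-14,-30],0.004,1],[[0,0,-40],0,1],[[0,0,-40],0,1],[[0,0,0],0,1]]'
python3 - <<'E'
from h import *
p=np.array(env.observe()['position'])*1000
ex=np.array([.9165,.4]);ey=np.array([-.4,.9165]);r=p[:2]-[600,101];print(p.round(1),r@ex,r@ey)
im,d,P=snap('wrist','w2')
E
```

```text
time_s: 2.15
position: [0.5622, 0.1146, 0.1617]
tool_rot: [[0.913, 0.407, -0.004], [0.407, -0.913, 0.008], [-0.0, -0.009, -1.0]]
ft_force: [0.2, -0.8, 0.9]
grip_width: 0.0855
[562.2 114.6 161.7] -29.167584335272043 27.54746233033245
```

View pics/w2.png

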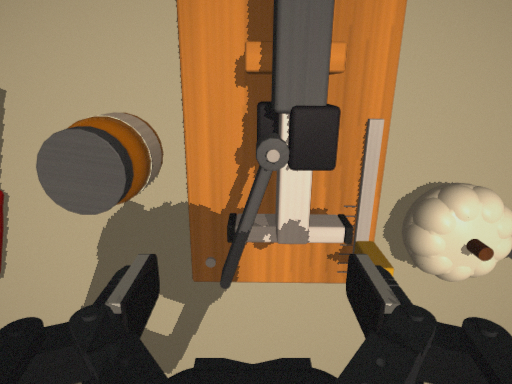

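The view shows the leg, lever and both fingers aligned with the cradle, and the spot between collar and bar is free. Descending.

```bash
python3 -m pendant '[[[-1,1.5,-35],0,1],[[0,0,-35],0,1],[[0,0,-24],0,1],[[0,0,-12],0,1],[[0,0,0],0,1]]'
python3 - <<'E'
from h import *
p=np.array(env.observe()['position'])*1000
ex=np.array([.9165,.4]);ey=np.array([-.4,.9165]);r=p[:2]-[600,101];print(p.round(1),r@ex,r@ey)
im,d,P=snap('side','s3');im,d,P=snap('wrist','w3')
a=cv2.imread('pics/s3.png')[150:280,150:310];b=cv2.imread('pics/w3.png')
cv2.imwrite('pics/c3.png',np.hstack([cv2.resize(a,(400,325),interpolation=cv2.INTER_CUBIC),cv2.resize(b,(400,325))]))
E
```

```text
time_s: 2.82
position: [0.5684, 0.1159, 0.0652]
tool_rot: [[0.913, 0.407, 0.018], [0.407, -0.913, 0.008], [0.02, 0.001, -1.0]]
ft_force: [-0.7, 0.4, 0.4]
grip_width: 0.0849
[568.4 115.9  65.2] -22.992051859237236 26.343485385936816
```

View pics/c3.png

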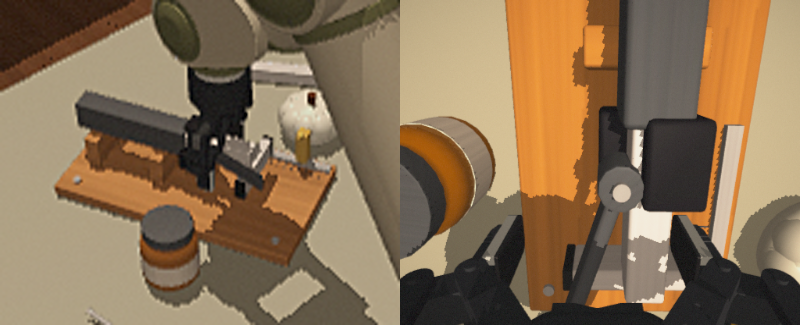

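Fingers straddle the leg and lever behind the bar; the bar is ahead of the fingers (below them in the wrist view). Lowering slightly, then drawing.

```bash
python3 -m pendant '[[[-6,-2,-8],0,1],[[-6,-2,-2],0,1],[[-9,-4,0],0,1],[[-9,-4,0],0,1],[[-9,-4,0],0,1],[[0,0,0],0,1]]'
cat >> h.py <<'E'
def cr():
    s=env.observe(); p=np.array(s['position'])*1000
    ex=np.array([.9165,.4]);ey=np.array([-.4,.9165]);r=p[:2]-[600,101]; f=np.array(s['ft_force'])
    print('t',s['time_s'],'cradle x %.1f y %.1f z %.1f'%(r@ex,r@ey,p[2]),'f x %.1f y %.1f z %.1f'%(f[:2]@ex,f[:2]@ey,f[2]),'w %.1f'%(s['grip_width']*1000),'tz',np.array(s['tool_rot'])[:,2].round(3))
E
python3 -c "
from h import *
cr();snap('wrist','w4');snap('side','s4');cr()"
```

```text
time_s: 3.68
position: [0.5285, 0.0994, 0.0572]
tool_rot: [[0.913, 0.407, 0.026], [0.407, -0.913, 0.009], [0.027, 0.003, -1.0]]
ft_force: [2.6, 2.3, -1.6]
grip_width: 0.0854
t 3.675 cradle x -66.2 y 27.1 z 57.2 f x 3.3 y 1.0 z -1.6 w 85.4 tz [ 0.026  0.009 -1.   ]
t 3.775 cradle x -65.5 y 27.1 z 57.2 f x 2.6 y 1.9 z -1.7 w 85.3 tz [ 0.026  0.009 -1.   ]
```

View pics/w4.png

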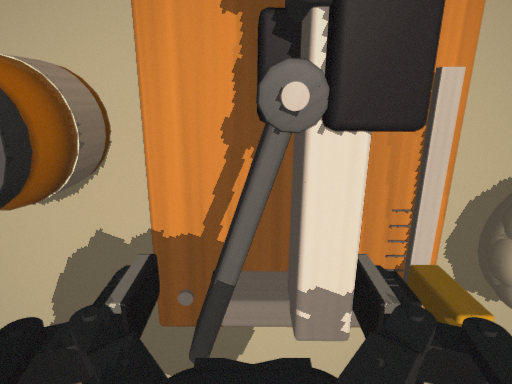

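The leg has come out: its end is at (322,339), the lever's untouched with its pivot at (295,96), and the pointer post is at about (450,295). I'll compute the draw relative to the fixed pivot.

Run:
```python
from h import *
ex=np.array([.9165,.4]);ey=np.array([-.4,.9165]);o=np.array([.600,.101])
A,B=load('w1')[2],load('w4')[2]
c=lambda P,u,v,z:np.array([(onz(P,u,v,z)[:2]-o)@ex,(onz(P,u,v,z)[:2]-o)@ey])*1000
for P,le,pv in ((A,(283.6,198),(269,136.6)),(B,(322,339),(295,96))): print('legend',c(P,*le,.096),'piv',c(P,*pv,.104))
im=load('s4')[0];cv2.imwrite('pics/s4c.png',cv2.resize(im[170:250,210:310,::-1],(800,600),interpolation=cv2.INTER_CUBIC))
```

```text
legend [-55.48962981  -1.25893047] piv [ 9.83668534 14.99183673]
legend [-81.85537002  -1.01911701] piv [ 9.15683073 14.65849269]
```

View pics/s4c.png

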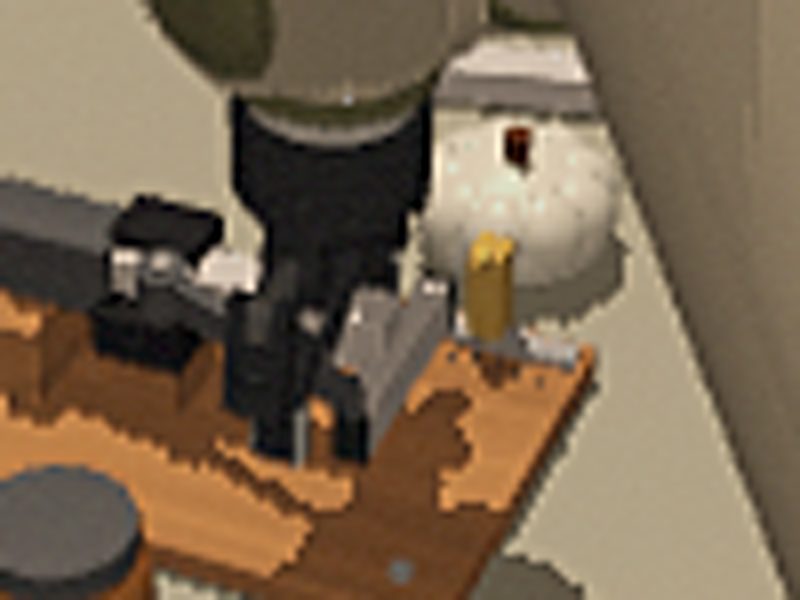

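```bash
python3 -m pendant '[[[-5.5,-2.4,0],0,1],[[-5.5,-2.4,0],0,1],[[0,0,0],0,1],[[0,0,0],0,1]]'
python3 - <<'E'
from h import *
cr()
im,d,P=snap('wrist','w5');im2,d,_=snap('side','s5');im3=snap('top','t5')[0]
a=cv2.resize(im2[185:245,235:300,::-1],(390,360),interpolation=cv2.INTER_CUBIC);b=cv2.resize(im[200:384,250:512,::-1],(400,360))
cv2.imwrite('pics/c5.png',np.hstack([a,b]))
E
```

```text
time_s: 4.28
position: [0.5184, 0.0949, 0.0573]
tool_rot: [[0.913, 0.407, 0.028], [0.407, -0.913, 0.009], [0.029, 0.003, -1.0]]
ft_force: [2.9, 2.0, -2.8]
grip_width: 0.0855
t 4.275 cradle x -77.2 y 27.1 z 57.3 f x 3.4 y 0.7 z -2.8 w 85.5 tz [ 0.028  0.009 -1.   ]
```

View pics/c5.png

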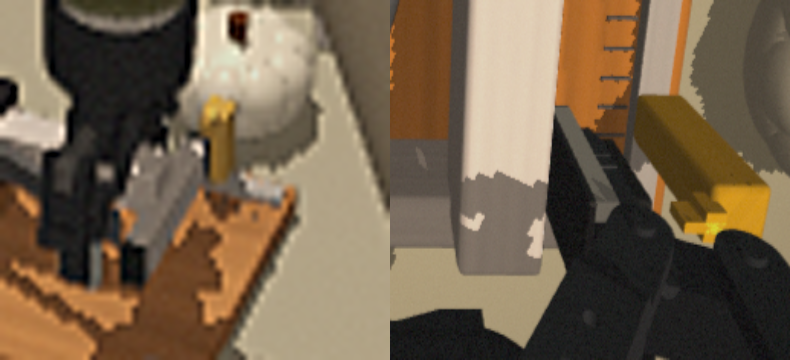

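Right part: the pointer tip is at (434.7,315), the bar's outer top edge at row ~326 and the leg end at row ~339. Converting these.

Run:
```python
from h import *
ex=np.array([.9165,.4]);ey=np.array([-.4,.9165]);o=np.array([.600,.101])
im,d,B=load('w5')
c=lambda P,u,v,z:(np.array([(onz(P,u,v,z)[:2]-o)@ex,(onz(P,u,v,z)[:2]-o)@ey])*1000).round(1)
print('ptr',c(B,434.7,315,.078),'bar outer edge',c(B,285,326,.078),'legend',c(B,325,339,.096))
g=im.astype(int).sum(2)
print('col285',[(v,g[v,285]) for v in range(262,335,3)]);print('col290',[(v,im[v,290].tolist()) for v in range(316,334,2)])
X,_=cloud('w5');print([(v,X[v,288].round(3)[2]) for v in range(280,335,4)])
# side-view: ray/line check of pointer tip projected
S=load('s5')[2]
for n,q in (('ptr w1',[.5368,.0096,.078]),('fend pred',[*(o+ex*-.0946+ey*-.048),.078])):
    k=S[0]@(S[1].T@(np.array(q)-S[2]));print(n,(k[:2]/k[2]).round(1))
cv2.imwrite('pics/s5c.png',cv2.resize(load('s5')[0][195:230,250:285,::-1],(595,595),interpolation=cv2.INTER_CUBIC))
```

```text
ptr [-95.3 -55.5] bar outer edge [-101.5   11.3] legend [-93.   -2.3]
col285 [(262, np.int64(217)), (265, np.int64(218)), (268, np.int64(220)), (271, np.int64(225)), (274, np.int64(237)), (277, np.int64(241)), (280, np.int64(236)), (283, np.int64(241)), (286, np.int64(234)), (289, np.int64(231)), (292, np.int64(251)), (295, np.int64(237)), (298, np.int64(239)), (301, np.int64(294)), (304, np.int64(324)), (307, np.int64(326)), (310, np.int64(318)), (313, np.int64(324)), (316, np.int64(335)), (319, np.int64(317)), (322, np.int64(327)), (325, np.int64(304)), (328, np.int64(459)), (331, np.int64(453)), (334, np.int64(448))]
col290 [(316, [96, 86, 76]), (318, [114, 100, 90]), (320, [119, 104, 92]), (322, [120, 109, 97]), (324, [120, 108, 97]), (326, [120, 110, 92]), (328, [175, 155, 122]), (330, [176, 160, 125]), (332, [172, 155, 121])]
[(280, np.float64(0.07)), (284, np.float64(0.07)), (288, np.float64(0.072)), (292, np.float64(0.072)), (296, np.float64(0.074)), (300, np.float64(0.075)), (304, np.float64(0.078)), (308, np.float64(0.078)), (312, np.float64(0.078)), (316, np.float64(0.077)), (320, np.float64(0.078)), (324, np.float64(0.077)), (328, np.float64(0.0)), (332, np.float64(-0.0))]
ptr w1 [268.8 205. ]
fend pred [267.6 207. ]
```

View pics/s5c.png

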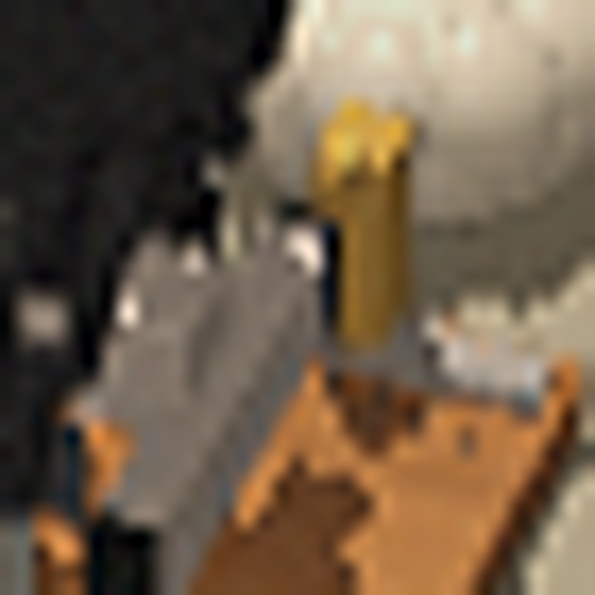

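Three estimates (bar centre −94.5 to −95, pointer −95.3, leg end moved 37.5 of 37.6) say the bar is level with the pointer and the lever is still open. Closing now in stages, shifting sideways so the −y finger stays at the leg.

```bash
python3 -m pendant '[[[2.0,-5.6,2],0,0.7],[[2.0,-5.6,2],0,0.45],[[0,0,0],0,0.45]]' 20; python3 -c "
from h import *
cr()"
```

```text
time_s: 4.8
position: [0.5222, 0.0842, 0.0619]
tool_rot: [[0.913, 0.407, 0.026], [0.407, -0.913, 0.012], [0.029, -0.001, -1.0]]
ft_force: [1.6, 6.6, -1.9]
grip_width: 0.0622
t 4.8 cradle x -78.0 y 15.8 z 61.9 f x 4.1 y 5.4 z -1.9 w 62.2 tz [ 0.026  0.012 -1.   ]
```

```bash
python3 -m pendant '[[[1.4,-2.8,0.5],0,0.25],[[1.3,-2.8,0.5],0,0.1],[[0,0,0],0,0.05]]' 20; python3 -c "
from h import *
cr()"
```

```text
time_s: 5.18
position: [0.5241, 0.0791, 0.0632]
tool_rot: [[0.914, 0.405, 0.024], [0.404, -0.914, 0.015], [0.028, -0.005, -1.0]]
ft_force: [2.6, 3.1, -0.5]
grip_width: 0.045
t 5.175 cradle x -78.3 y 10.3 z 63.2 f x 3.7 y 1.8 z -0.5 w 45.0 tz [ 0.024  0.015 -1.   ]
```

```bash
python3 -m pendant '[[[1.3,-1.6,0],0,-0.08],[[1.0,-1.6,0],0,-0.2],[[0.8,-1.8,0],0,-0.3],[[0,0,0],0,-1],[[0,0,0],0,-1],[[0,0,0],0,-1]]' 40
python3 - <<'E'
from h import *
cr()
im,d,P=snap('wrist','w6');im2,d,_=snap('side','s6')
a=cv2.resize(im2[185:245,225:300,::-1],(400,320),interpolation=cv2.INTER_CUBIC);b=cv2.resize(im[150:384,200:512,::-1],(400,320))
cv2.imwrite('pics/c6.png',np.hstack([b,a]))
g=im.astype(int)
# pointer tip: yellow mask leftmost
h=cv2.cvtColor(im,cv2.COLOR_RGB2HSV);m=(h[...,0]>18)&(h[...,0]<32)&(h[...,1]>170)&(h[...,2]>90)
m[:,:360]=0;v,u=np.where(m);i=np.argsort(u)[:8];print(list(zip(u[i],v[i])))
X,_=cloud('w6')
ex=np.array([.9165,.4]);ey=np.array([-.4,.9165])
r=X[...,:2]-[.600,.101];cx,cy,z=r@ex*1000,r@ey*1000,X[...,2]*1000
for lo,hi,n in ((94,98,'leg top'),(75.5,80,'bar top')):
    k=(z>lo)&(z<hi)&(cx<-60)&(cx>-115)&(abs(cy)<(9 if n=='leg top' else 47)); print(n,k.sum(),np.nanpercentile(cx[k],[1,50,99]).round(1) if k.any() else '')
for x0 in (-10,-25,-40,-50):
    k=(z>97.7)&(z<104)&(abs(cx-x0)<3)&(cy>5)&(cy<60);print('lever',x0,k.sum(),np.nanpercentile(cy[k],[3,97]).round(1) if k.any() else '')
E
```

```text
time_s: 5.92
position: [0.5279, 0.074, 0.0643]
tool_rot: [[0.915, 0.403, 0.025], [0.403, -0.915, 0.017], [0.03, -0.005, -1.0]]
ft_force: [2.0, 2.3, 2.6]
grip_width: 0.0295
t 5.925 cradle x -76.9 y 4.1 z 64.3 f x 2.7 y 1.3 z 2.6 w 29.5 tz [ 0.025  0.017 -1.   ]
[(np.int64(373), np.int64(244)), (np.int64(374), np.int64(244)), (np.int64(374), np.int64(245)), (np.int64(375), np.int64(244)), (np.int64(375), np.int64(245)), (np.int64(375), np.int64(246)), (np.int64(376), np.int64(246)), (np.int64(376), np.int64(244))]
leg top 3334 [-93.6 -75.9 -60.2]
bar top 463 [-92.5 -88.6 -66.4]
lever -10 438 [11.  18.3]
lever -25 380 [11.  18.2]
lever -40 350 [10.9 18.2]
lever -50 327 [11.  18.2]
```

View pics/c6.png

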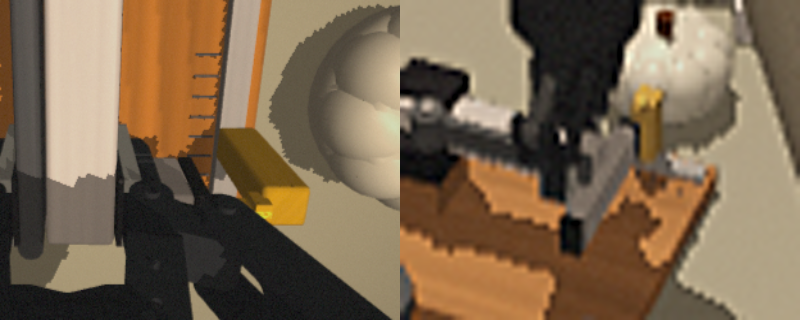

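The left part shows the lever lying parallel along the leg, both between the pads. Pointer tip at (399,306), leg end at row ~328. Comparing numbers with the earlier views.

Run:
```python
from h import *
ex=np.array([.9165,.4]);ey=np.array([-.4,.9165]);o=np.array([.600,.101])
c=lambda P,u,v,z:(np.array([(onz(P,u,v,z)[:2]-o)@ex,(onz(P,u,v,z)[:2]-o)@ey])*1000).round(1)
for f,us in (('w1',(278,284,289)),('w5',(318,323,328)),('w6',(254,262,270))):
    X,im=cloud(f);P=load(f)[2]
    for u in us:
        z=X[:,u,2]; k=np.where((z>.092)&(z<.1)&(np.arange(384)>150))[0]; print(f,u,k.max(),c(P,u,k.max()+.5,.096))
B=load('w6')[2];im=load('w6')[0];print('ptr',c(B,399,305.8,.078))
h=cv2.cvtColor(im,cv2.COLOR_RGB2HSV);m=(h[...,0]>18)&(h[...,0]<34)&(h[...,1]>130)&(h[...,2]>120);m[:290]=0;m[330:]=0;m[:,:390]=0
v,u=np.where(m);print(u.min(),v[u<=u.min()+2])
```

```text
w1 278 198 [-56.    4.6]
w1 284 198 [-56.   -1.7]
w1 289 198 [-56.1  -6.9]
w5 318 340 [-93.7   0.4]
w5 323 340 [-93.7  -1.5]
w5 328 340 [-93.7  -3.5]
w6 254 328 [-93.6   2.3]
w6 262 328 [-93.6  -0.9]
w6 270 328 [-93.5  -4.2]
ptr [-95.2 -65.1]
399 [299 299 300 300 301 301 302 302 303 303 303 304 304 304 305 305 306]
```

The draw is about 37.5 mm against 37.6 to 38.2 needed, so I'll nudge it slightly out, firm the grip and check that it holds.

```bash
python3 -m pendant '[[[-0.6,-0.3,0],0,-1],[[-0.3,-0.1,0],0,-1]]' 60
python3 - <<'E'
from h import *
ex=np.array([.9165,.4]);o=np.array([.600,.101])
for i in range(8):
    cr(); im,d,P=snap('wrist',f'w7')
    X,_=cloud('w7'); z=X[:,262,2]; k=np.where((z>.092)&(z<.1)&(np.arange(384)>150))[0].max(); print(k,((onz(P,262,k+.5,.096)[:2]-o)@ex*1000).round(1))
ey=np.array([-.4,.9165]);r=X[...,:2]-o;cx,cy,z=r@ex*1000,r@ey*1000,X[...,2]*1000
for x0 in (-10,-50):
    k=(z>97.7)&(z<104)&(abs(cx-x0)<3)&(cy>5)&(cy<60);print('lever',np.nanpercentile(cy[k],[3,97]).round(1))
E
```

```text
time_s: 6.28
position: [0.528, 0.0739, 0.0644]
tool_rot: [[0.915, 0.403, 0.028], [0.403, -0.915, 0.018], [0.033, -0.005, -0.999]]
ft_force: [4.5, 5.6, 1.0]
grip_width: 0.0288
t 6.275 cradle x -76.9 y 4.0 z 64.4 f x 6.3 y 3.3 z 1.0 w 28.8 tz [ 0.028  0.018 -0.999]
328 -93.7
t 6.325 cradle x -76.9 y 4.0 z 64.4 f x 6.9 y 1.9 z 1.8 w 28.9 tz [ 0.028  0.018 -0.999]
328 -93.7
t 6.375 cradle x -76.9 y 4.0 z 64.4 f x 6.9 y 2.8 z 0.7 w 29.1 tz [ 0.028  0.018 -0.999]
328 -93.7
t 6.425 cradle x -76.9 y 4.0 z 64.4 f x 6.3 y 1.1 z 1.2 w 28.8 tz [ 0.028  0.018 -0.999]
328 -93.7
t 6.475 cradle x -76.9 y 4.0 z 64.4 f x 6.3 y 2.2 z 0.8 w 28.9 tz [ 0.028  0.018 -0.999]
328 -93.7
t 6.525 cradle x -76.9 y 4.0 z 64.4 f x 5.3 y 1.8 z 0.5 w 28.8 tz [ 0.028  0.018 -0.999]
328 -93.7
t 6.575 cradle x -76.9 y 4.0 z 64.4 f x 5.9 y 2.0 z 0.5 w 29.2 tz [ 0.028  0.018 -0.999]
328 -93.7
t 6.625 cradle x -76.9 y 4.0 z 64.4 f x 6.4 y 2.7 z 0.7 w 28.9 tz [ 0.028  0.018 -0.999]
328 -93.7
lever [10.9 18.3]
lever [10.8 18.1]
```

Stable: the leg is held, the lever is shut and the pose doesn't drift.

```bash
python3 -c "
from h import *
ticket.close_job();cr()"
```

```text
the job is handed in; nothing more can be done
the job is handed in; nothing more can be done
```

I drew the leg out to the pointer with the lever still open, then folded the lever shut. I handed in at about 6.6 s with leg and lever squeezed together at 60 N.

**Last checks:**
- **Leg:** It is drawn about 37.7 mm, against 37.6 to 38.2 mm needed by the pointer, depending on the view. It did not drift over 0.35 s of images.
- **Lever:** It lies parallel to the leg and reads 11 to 18 mm out in y. That is about 1 to 2 mm inside the nominal shut position. The leg itself also reads about 1 mm to −y, so I put part of this down to calibration.
- **Forces:** The wrist force read about 7 N at most when checked between moves. The grip width reads about 29 mm, against the expected 31 mm.
- **Pointer:** It was never touched. Its measured position agreed to within 1 mm between the first view and the drawn one. The last view gave the same x, but its point was partly hidden by a finger (it read y −65 instead of −58).
- **Other objects:** I worked clear of the other things but did not measure them again at the end.
- **Final nudge:** A last 1 mm outward nudge moved the leg only about 0.1 mm.

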